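Move the ceramics row to the display ledge in reverse order

ROBOT

A 7-joint arm with a two-finger parallel gripper is mounted at the origin on the work surface. World frame = base frame: x ahead of the robot, y to its left, z up, the work surface at z = 0. Lengths are in m, angles in degrees, forces in N, time in s.
With the tool pointing down it reaches from about 0.4 to 0.925 m from the base axis. Payload 5.6 kg.
Tool frame: the origin (TCP) lies at the very end of the fingers, on their centre line; the grasp point (between the pads) lies 19 mm behind it; z points along the fingers, y is the direction in which the jaws open and shut (so a half turn about z gives the same grasp; the last joint's range is limited). The gripper opens to 85 mm and grips with 20 to 120 N. Pads are 22 mm wide; open, the fingers measure 114 mm over their backs; the gripper's body (76 mm by 85 mm) begins 54 mm behind the grasp point. The pads swing forward as they close: fully open they stand 13 mm farther back than shut.
Start: joints at [-72.193, 26.786, -0.665, 91.828, 0.344, 61.387, -3.226], TCP at [0.225, 0.61, 0.231] pointing down, gripper open.
Joint ranges: [-144.91, 144.91], [-17.63, 115.5], [-89.93, 88.59], [15.96, 139.68], [-74.01, 254.01], [8.47, 105.57], [-167.45, 167.45]. Speed limits (degrees/s): [147.25, 147.25, 180, 180, 180, 180, 180].

INTERFACE

Orientations are given as [roll, pitch, yaw] about the fixed x, y, z axes, in that order (R = Rz(yaw) Ry(pitch) Rx(roll)).
In Python, from station import env, capture, camera_model gives the robot as it stands.
- The arm moves only by the shell command python3 -m creep 'ROWS' [OPENING] [FORCE]. ROWS is JSON, a list of rows, each a list of 6 numbers: the shift along the tool's x, y, z in m, then the turn, a rotation vector about the tool's x, y, z in rad. A call has 1 to 8 rows; each row shifts and turns the commanded pose from where the row before left it, along the tool's axes as they then stand; what a row does not reach is not made up. A row lasts 1/10 s, in which the tool goes at most 50 mm and 8.59 degrees, less where a joint would pass 70% of its speed; a pose out of reach is approached as far as the arm can. A call is refused whole if a number of a shift passes 0.05 or a number of a turn 0.15, either way. A call with a gripper value outside its range is refused whole. OPENING is the opening, from 0 (shut) to 1 (fully open), set as the call begins (- or left out, the last holds). The fingers move at their own pace and stop on an object; FORCE is the grip in N (left out, the last holds). Time passes only in rows, so rows that do not move let the fingers close. It gives the time, the measured TCP pose, the force and the opening at its end, in the units of the state.
- env.get_obs(): the state, without advancing time (a new reading comes with each control period).
- capture(name): name is "side" or "top" or "wrist"; returns the picture (384x512x3 uint8, blue, green, red); there is no depth.
- camera_model(name): a dict with "mtx" (3x3 intrinsics, pixels), "dist_coeffs" ([k1, k2, p1, p2, k3] as OpenCV has them; the pictures are not rectified), "T" (4x4, takes a point from camera to world coordinates); the wrist camera has in their place "mount" (4x4, takes a point from camera to tool coordinates, whose origin is the TCP and whose axes are the flange's). Camera axes: x right, y down, z forward; pixel columns grow to the right and rows downward; lengths in m; the calibration is good to about 2 mm. A picture is of the moment at which its call begins: read the wrist's pose just before it. camera_model takes no time and is no camera call.
- env.close_job(): hands the job in, once; it reports no verdict.
The state is a dict: "clock": time; "joints": joint angles; "joint_vel": joint speeds; "effort": joint torques, N m; "tool_pos": TCP position; "orientation": TCP orientation; "wrist_force": force on the tool from outside, world axes, zero at the start; "ft_torque": the same for the moment, N m; "width": opening from 0.0 (shut) to 1.0 (fully open).
Only numpy, scipy, OpenCV 4.12 (cv2) and the standard library are available. Lean on these libraries where they do the work, as an engineer would, in place of code of your own. Each camera call takes 0.05 s, during which the arm holds its last target. There are 200 camera calls.

TASK

Move all four ceramic pieces from the cork pads of the low stock tray to the dark display ledge, one standing upright and centred on each round marble inlay. Set them in the reverse order, so that customers on the far side see the row as we see it now: the piece now at our left end of the tray goes to our right end of the ledge, the second from the left to the second from the right, and so on.

Things in the scene. Friction and masses are not known exactly. Their poses are not given: they have to be found in the camera images.
- stock: Stock tray, fixed: mid-brown wood, 150 mm deep (x), 350 mm wide (y), 12 mm thick; a lip along the far edge (8 mm wide, inner face at x = 67 mm) rises 10 mm more. Origin: centre of its underside; x points away from the robot, y to its left, along the row. Four cork pads at x = 0, y = +127.5, +42.5, -42.5, -127.5 mm. On the left or right of the table, turned up to 15 degrees.
- display: Display ledge, fixed: dark wooden board on two feet, 150 mm deep (x), 350 mm wide (y), top 40 mm above the table; far lip as on the tray, 10 mm above the top. Origin: centre of its underside, at table height; x points away from the robot, y to its left, along the row. Four flush marble inlays, 66 mm across, at x = 0, y = +127.5, +42.5, -42.5, -127.5 mm. Turned up to 15 degrees.
- vase_mid (a point): Bud vase of white ceramic: round belly 52 mm in diameter from 28 to 44 mm up (grip it there), narrow neck and small dark mouth, 80 mm tall, foot 34 mm across. The point is the centre of the piece, half-way up; its z axis points up the piece.
- pot_mid (a point): Square pot of white ceramic filled with brown clay granules (solid): 48 x 48 mm, 60 mm tall, sides along its x and y axes. The point is the centre of the piece, half-way up; its z axis points up the piece.
- canister_mid (a point): Slim upright ceramic canister, 38 mm in diameter, with a fixed wooden stopper 35 mm wide that makes the top 16 mm; 80 mm tall in all. The point is the centre of the piece, half-way up; its z axis points up the piece.
- candle_mid (a point): Low open round candle cup of white ceramic, 52 mm in diameter, 50 mm tall, its filling 16 mm below the rim with a short wick. The point is the centre of the piece, half-way up; its z axis points up the piece.
- round_pad: Round cork pad, 62 mm in diameter. Fixed to the tray, 3 mm thick. Origin: centre of its underside. At the start the vase stands on it (centred to about 3 mm), and it stays behind as a mark of where the vase came from.
- square_pad: Square cork pad, 60 x 60 mm. Fixed to the tray, 3 mm thick. Origin: centre of its underside. At the start the square pot stands on it (centred to about 3 mm), and it stays behind as a mark of where the square pot came from.
- oblong_pad: Oblong cork pad, 72 mm (x) by 46 mm (y). Fixed to the tray, 3 mm thick. Origin: centre of its underside. At the start the canister stands on it (centred to about 3 mm), and it stays behind as a mark of where the canister came from.
- hexagon_pad: Hexagonal cork pad, 66 mm across flats. Fixed to the tray, 3 mm thick. Origin: centre of its underside. At the start the candle cup stands on it (centred to about 3 mm), and it stays behind as a mark of where the candle cup came from.
Not all that is in view belongs to the job. Leave any blue or turquoise look-alike of the part that bears pot_mid alone.

How it is judged:
By the outcome, as a careful person would: the job done as asked, in the order asked, and still so for the second after the job is handed in, with the robot touching nothing.
It also fails if it takes over 128 s, if anything falls off the work surface, if the arm or the gripper's body presses on something with over 40 N, if the wrist force passes 120 N, or if a joint passes its speed limit or range.

## Working session

There is one attempt and no reset: what is moved stays moved. The work goes in short steps, Python scripts to look and compute and a shell command to move; the robot and the scene stay as the last step left them, time stands still between calls to the robot, and variables do not carry over. Pictures are saved under pics/ and viewed, about 12 in all and at most 16, crops included, and the job is handed in when it is done.

```bash
mkdir -p pics; ls
cat > h.py <<'E'
import numpy as np, cv2, os
from station import env, capture, camera_model
from scipy.spatial.transform import Rotation as R
E
python3 - <<'E'
from h import *
a=capture("top");b=capture("side");c=capture("wrist")
for n,i in zip("top side wrist".split(),(a,b,c)): cv2.imwrite(f"pics/{n}0.png",i)
np.set_printoptions(precision=3,suppress=True)
for n in ("top","side","wrist"): print(camera_model(n))
print(env.get_obs())
E
```

```text
pics
{'mtx': array([[463.11 ,   0.   , 257.269],
       [  0.   , 463.11 , 190.689],
       [  0.   ,   0.   ,   1.   ]]), 'dist_coeffs': array([0.011, 0.   , 0.   , 0.   , 0.   ]), 'T': array([[-0.006, -0.996,  0.094,  0.378],
       [-1.   ,  0.005, -0.005,  0.029],
       [ 0.004, -0.094, -0.996,  1.294],
       [ 0.   ,  0.   ,  0.   ,  1.   ]])}
{'mtx': array([[396.089,   0.   , 263.675],
       [  0.   , 396.089, 191.16 ],
       [  0.   ,   0.   ,   1.   ]]), 'dist_coeffs': array([-0.138,  0.   ,  0.   ,  0.   ,  0.   ]), 'T': array([[-0.735, -0.381,  0.561, -0.218],
       [-0.678,  0.399, -0.617,  0.824],
       [ 0.011, -0.834, -0.552,  0.759],
       [ 0.   ,  0.   ,  0.   ,  1.   ]])}
{'mtx': array([[318.001,   0.   , 259.356],
       [  0.   , 318.001, 194.714],
       [  0.   ,   0.   ,   1.   ]]), 'dist_coeffs': array([0.027, 0.   , 0.   , 0.   , 0.   ]), 'mount': array([[-0.   , -0.957, -0.291,  0.075],
       [ 1.   , -0.001,  0.   , -0.001],
       [-0.   , -0.291,  0.957, -0.143],
       [ 0.   ,  0.   ,  0.   ,  1.   ]])}
{'clock': 0.15, 'joints': array([-72.193,  26.825,  -0.665,  91.866,   0.344,  61.388,  -3.225]), 'joint_vel': array([-0.058, -0.136, -0.03 , -0.18 , -0.024, -0.073, -0.022]), 'effort': array([  0.001, -53.28 ,   0.022, -25.156,   0.011,   0.006,  -0.   ]), 'tool_pos': array([0.225, 0.609, 0.231]), 'orientation': array([-179.923,    0.006,  159.726]), 'wrist_force': array([-0.44 , -0.041,  0.972]), 'ft_torque': array([-0.011, -0.055, -0.003]), 'width': 1.0012745664100964}
```

View pics/top0.png

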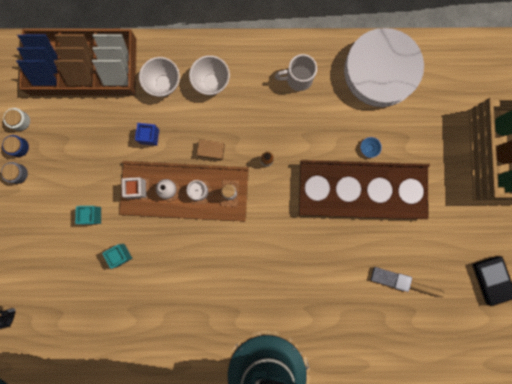

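View pics/side0.png

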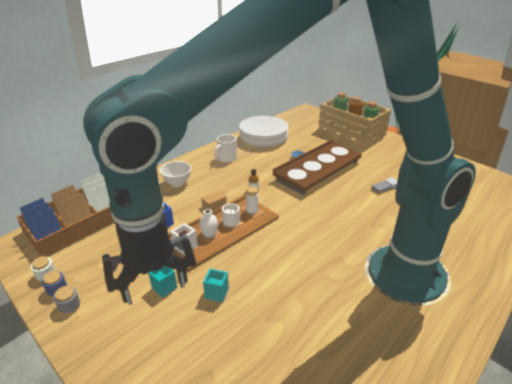

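Top view, left to right on the tray: pot (133,188), vase (166,189), candle (196,190), canister (230,191). The ledge inlays are at u=317, 348, 380 and 411, v≈188. A dark bottle (267,158) and a brown box (210,150) stand near the tray. Next I'll measure these.

```bash
cat >> h.py <<'E'
def ray(cm,uv,z,T=None):
    """pixels -> world points on the plane at height z"""
    T=cm["T"] if T is None else T
    uv=np.asarray(uv,float).reshape(-1,1,2)
    n=cv2.undistortPoints(uv,cm["mtx"],cm["dist_coeffs"])[:,0]
    d=np.c_[n,np.ones(len(n))]@T[:3,:3].T
    return T[:3,3]+d*((np.broadcast_to(z,len(n))-T[2,3])/d[:,2])[:,None]
def proj(cm,P,T=None):
    T=cm["T"] if T is None else T
    W=np.linalg.inv(T)
    return cv2.projectPoints(np.asarray(P,float).reshape(-1,1,3),cv2.Rodrigues(W[:3,:3])[0],W[:3,3],cm["mtx"],cm["dist_coeffs"])[0][:,0]
def wristT(o,cm):
    T=np.eye(4);T[:3,:3]=R.from_euler("xyz",o["orientation"],degrees=True).as_matrix();T[:3,3]=o["tool_pos"]
    return T@cm["mount"]
E
python3 - <<'E'
from h import *
np.set_printoptions(precision=4,suppress=True)
a=cv2.imread("pics/top0.png");cm=camera_model("top")
g=a.min(2);m=np.zeros_like(g);m[165:215,300:432]=(g[165:215,300:432]>130)*255
n,l,s,c=cv2.connectedComponentsWithStats(m)
k=[i for i in range(1,n) if s[i,4]>200];k.sort(key=lambda i:c[i,0])
P=ray(cm,c[k],0.04);print(s[k,2:],P)
v=P[3]-P[0];print("disp yaw",np.degrees(np.arctan2(-v[0],v[1]))%180,np.linalg.norm(v),P.mean(0))
# tray outline corners by colour
h=cv2.cvtColor(a,cv2.COLOR_BGR2HSV)
print(h[208,150],h[208,350],h[235,180],h[188,181])
sub=a[145:230,110:280];cv2.imwrite("pics/c1.png",cv2.resize(sub,None,fx=4.7,fy=4.7,interpolation=cv2.INTER_CUBIC))
b=cv2.imread("pics/side0.png")[165:275,150:290];cv2.imwrite("pics/c2.png",cv2.resize(b,None,fx=5,fy=5,interpolation=cv2.INTER_CUBIC))
E
```

```text
[[ 25  24 453]
 [ 24  24 463]
 [ 24  24 461]
 [ 24  25 474]] [[ 0.5036 -0.1395  0.04  ]
 [ 0.5003 -0.2247  0.04  ]
 [ 0.4971 -0.3095  0.04  ]
 [ 0.494  -0.3943  0.04  ]]
disp yaw 177.84400739480677 0.2549625947324021 [ 0.4987 -0.267   0.04  ]
[ 12 160 131] [ 11 161  81] [ 15 128 159] [ 12 155  74]
```

View pics/c1.png

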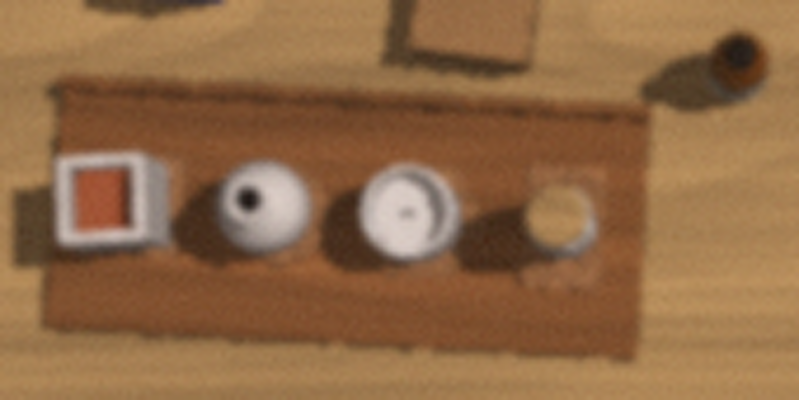

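View pics/c2.png

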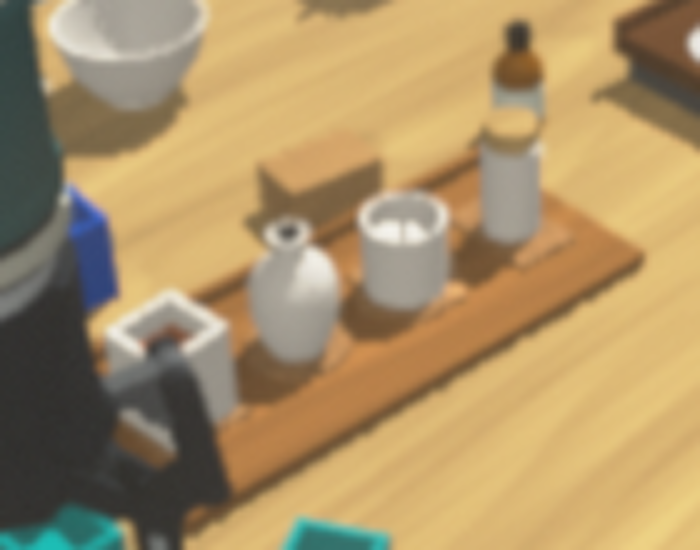

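The crops show the order left to right as pot (white, red-brown fill), vase, candle cup, canister. A bottle stands just off the tray's far right corner. Crop pixels: pot rim centre (102,201), vase mouth (248,199), cup rim (409,212), stopper (557,214).

Run:
```python
from h import *
np.set_printoptions(precision=4,suppress=True)
cm=camera_model("top")
f=lambda p:(np.array(p,float)+.5)/4.7-.5+[110,145]
P=ray(cm,f([(102,201),(248,199),(409,212),(557,214)]),[.075,.095,.065,.095]);print(P)
print(np.linalg.norm(np.diff(P[:,:2],axis=0),axis=1))
C=ray(cm,f([(42,328),(633,358),(650,105),(57,78)]),[.012,.012,.022,.022]);print("tray",C,C.mean(0))
d=C[0]-C[1];e=C[3]-C[2];print([np.degrees(np.arctan2(-x[0],x[1])) for x in (d,e)])
r=ray(cm,f([(57,158),(143,152),(145,245),(62,248)]),.075);print(r)
print("bottle",ray(cm,f([(738,52)]),.1),"box",ray(cm,f([(415,45),(530,65)]),.04))
```

```text
[[0.5033 0.3556 0.075 ]
 [0.502  0.2697 0.095 ]
 [0.4972 0.1845 0.065 ]
 [0.4928 0.0989 0.095 ]]
[0.0859 0.0853 0.0857]
tray [[0.435  0.4061 0.012 ]
 [0.4155 0.0591 0.012 ]
 [0.5641 0.0484 0.022 ]
 [0.5818 0.3977 0.022 ]] [0.4991 0.2278 0.017 ]
[np.float64(-3.22309903483415), np.float64(-2.9037825198875438)]
[[0.5278 0.3813 0.075 ]
 [0.531  0.3331 0.075 ]
 [0.4784 0.331  0.075 ]
 [0.477  0.3774 0.075 ]]
bottle [[ 0.5821 -0.0018  0.1   ]] box [[0.5974 0.1849 0.04  ]
 [0.5853 0.1179 0.04  ]]
```

```bash
python3 -m creep '[[0,0,0,0,0,0.14],[0,0,0,0,0,0.14],[0,0,0,0,0,0.14],[0,0,0,0,0,0.14],[0,0,0,0,0,0.14],[0,0,0,0,0,0.14],[0,0,0,0,0,0.14],[0,0,0,0,0,0.14]]' 0.85
python3 -m creep '[[-0.02,0.02,0,0,0,0.075],[-0.02,0.02,0,0,0,0.075],[-0.03,0.03,0,0,0,0],[-0.03,0.03,0,0,0,0],[-0.03,0.03,0,0,0,0],[-0.03,0.03,0,0,0,0],[-0.03,0.03,0,0,0,0],[-0.03,0.03,0,0,0,0]]'
python3 -m creep '[[-0.03,0.03,0,0,0,0],[-0.03,0.03,0,0,0,0],[-0.015,0.011,0,0,0,0],[0,0,0,0,0,0],[0,0,0,0,0,0]]'
python3 - <<'E'
from h import *
np.set_printoptions(precision=4,suppress=True)
o=env.get_obs();b=capture("wrist");cv2.imwrite("pics/w1.png",b);cm=camera_model("wrist")
np.save("pics/w1.npy",wristT(o,cm));print(o["clock"],o["tool_pos"],o["orientation"],o["joints"],o["width"])
print(proj(cm,[[.5033,.3556,.075],[.502,.2697,.095],[.497,.1845,.065],[.4928,.0989,.095]],wristT(o,cm)))
E
```

```text
clock: 0.95
tool_pos: [0.2251, 0.6095, 0.2309]
orientation: [-180.0, 0.0, 95.2]
wrist_force: [-0.2, 0.0, 0.1]
width: 0.851
clock: 1.75
tool_pos: [0.4397, 0.3792, 0.2315]
orientation: [180.0, 0.0, 86.8]
wrist_force: [0.5, 1.1, 0.0]
width: 0.853
clock: 2.25
tool_pos: [0.5047, 0.3031, 0.2313]
orientation: [-180.0, -0.0, 86.8]
wrist_force: [-0.5, -0.0, 0.2]
width: 0.856
2.25 [0.5047 0.3031 0.2313] [-179.9731   -0.015    86.8056] [-51.5657  21.3568  22.1141 101.9372  -9.2849  58.5009 -29.1472] 0.8561425303321558
[[255.6938 122.5213]
 [259.4969 217.7704]
 [259.3337 280.3408]
 [259.8562 365.2814]]
```

View pics/w1.png

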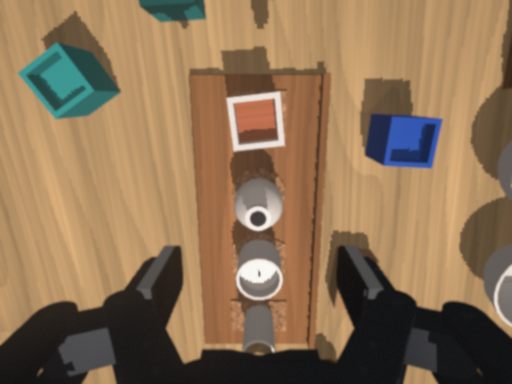

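Wrist view: pot rim corners at (227,97), (281,92), (285,145), (232,151), slightly turned. Vase mouth at (258,218), cup rim centre at about (260,278). All of these agree with the top view to within a few px.

```bash
cat >> h.py <<'E'
def go(o,xy,yaw=None):
    """tool-axes shift x,y (after turning) and turn about tool z (rad) to bring the TCP over xy"""
    y0=o["orientation"][2];yaw=y0 if yaw is None else yaw
    t=R.from_euler("xyz",[180,0,yaw],degrees=True).as_matrix()
    s=t.T@np.r_[np.array(xy)-o["tool_pos"][:2],0]
    return s[:2].round(4),round(np.radians(y0-yaw),3)
E
python3 - <<'E'
from h import *
np.set_printoptions(precision=4,suppress=True)
o=env.get_obs();cm=camera_model("wrist");T=np.load("pics/w1.npy")
c=ray(cm,[(227,97),(281,92),(285,145),(232,151)],.075,T);print(c,c.mean(0),np.linalg.norm(np.diff(c,axis=0),axis=1))
e=c[1]-c[0]+c[2]-c[3];f=c[0]-c[3]+c[1]-c[2];print(np.degrees(np.arctan2(e[1],e[0])),np.degrees(np.arctan2(-f[0],f[1])))
a=cv2.imread("pics/w1.png");g=a.min(2)
print("vase",ray(cm,[(258,218)],.095,T),"candle",ray(cm,[(260,278)],.065,T))
print(go(o,c.mean(0)[:2],92),go(o,c.mean(0)[:2],93))
E
```

```text
[[0.4789 0.3793 0.075 ]
 [0.5274 0.3808 0.075 ]
 [0.5295 0.3335 0.075 ]
 [0.4794 0.3307 0.075 ]] [0.5038 0.3561 0.075 ] [0.0485 0.0474 0.0502]
2.542369613557561 1.5272943090383095
vase [[0.5006 0.2695 0.095 ]] candle [[0.4979 0.1874 0.065 ]]
(array([0.0517, 0.0016]), np.float64(-0.088)) (array([0.0516, 0.0025]), np.float64(-0.106))
```

```bash
python3 -m creep '[[0.0257,0.001,0,0,0,-0.045],[0.026,0.001,0,0,0,-0.045],[0,0,0.04,0,0,0],[0,0,0.04,0,0,0],[0,0,0.04,0,0,0],[0,0,0.04,0,0,0],[0,0,0.025,0,0,0],[0,0,0.018,0,0,0]]'
python3 -m creep '[[0,0,0,0,0,0],[0,0,0,0,0,0]]'
python3 -m creep '[[0,0,0,0,0,0],[0,0,0,0,0,0],[0,0,0,0,0,0],[0,0,0,0,0,0],[0,0,0,0,0,0],[0,0,0,0,0,0]]' 0 50
```

```text
clock: 3.1
tool_pos: [0.5057, 0.3568, 0.0257]
orientation: [-179.8, 0.1, 92.3]
wrist_force: [0.6, -0.4, -0.6]
width: 0.851
clock: 3.3
tool_pos: [0.5076, 0.3569, 0.0285]
orientation: [-180.0, -0.0, 92.2]
wrist_force: [-0.1, 0.7, 0.9]
width: 0.849
clock: 3.9
tool_pos: [0.5086, 0.3569, 0.0299]
orientation: [179.9, -0.1, 92.1]
wrist_force: [-1.4, 0.3, 7.2]
width: 0.557
```

```bash
python3 -m creep '[[0,0,-0.01,0,0,0],[0,0,-0.02,0,0,0],[0,0,-0.03,0,0,0],[0,0,-0.04,0,0,0],[0,0,-0.03,0,0,0],[0,0,0,0,0,0],[0,0,0,0,0,0]]'
python3 - <<'E'
from h import *
o=env.get_obs();print(go(o,(.494,-.3943),87.84),o["tool_pos"],o["orientation"])
E
```

```text
clock: 4.6
tool_pos: [0.5083, 0.3558, 0.159]
orientation: [179.9, -0.0, 92.1]
wrist_force: [-0.3, -0.3, -1.9]
width: 0.558
(array([-0.7501,  0.014 ]), np.float64(0.074)) [0.50825664 0.35576568 0.15904476] [ 1.79944197e+02 -4.95200559e-02  9.21052040e+01]
```

```bash
python3 -m creep '[[-0.02,0,0,0,0,0.037],[-0.03,0,0,0,0,0.037],[-0.045,0.001,0,0,0,0],[-0.045,0.001,0,0,0,0],[-0.045,0.001,0,0,0,0],[-0.045,0.001,0,0,0,0],[-0.045,0.001,0,0,0,0],[-0.045,0.001,0,0,0,0]]'
python3 -m creep '[[-0.045,0.001,0,0,0,0],[-0.045,0.001,0,0,0,0],[-0.045,0.001,0,0,0,0],[-0.045,0.001,0,0,0,0],[-0.045,0.001,0,0,0,0],[-0.045,0.001,0,0,0,0],[-0.045,0.001,0,0,0,0],[-0.045,0.001,0,0,0,0]]'
python3 -m creep '[[-0.03,0,0,0,0,0],[-0.02,0,0,0,0,0],[-0.01,0,0,0,0,0],[0,0,0,0,0,0],[0,0,0,0,0,0],[0,0,0,0,0,0]]'
python3 - <<'E'
from h import *
o=env.get_obs();print(go(o,(.494,-.3943),87.84),o["tool_pos"],o["orientation"],o["joints"])
b=capture("wrist");cv2.imwrite("pics/w2.png",b)
cm=camera_model("wrist");T=wristT(o,cm);np.save("pics/w2.npy",T)
print(proj(cm,[[.5036,-.1395,.04],[.5003,-.2247,.04],[.4971,-.3095,.04],[.494,-.3943,.04]],T))
E
```

```text
clock: 5.4
tool_pos: [0.5029, 0.0327, 0.1569]
orientation: [-179.8, 0.1, 87.8]
wrist_force: [1.1, -1.1, -1.4]
width: 0.56
clock: 6.2
tool_pos: [0.4971, -0.3261, 0.1566]
orientation: [-179.8, -0.1, 87.7]
wrist_force: [0.6, 0.5, -2.3]
width: 0.556
clock: 6.8
tool_pos: [0.4977, -0.3823, 0.1579]
orientation: [-180.0, -0.1, 88.0]
wrist_force: [0.1, 0.6, -2.5]
width: 0.558
(array([-0.0121, -0.0033]), np.float64(0.003)) [ 0.49772832 -0.38229287  0.15786878] [-1.79972986e+02 -8.51598951e-02  8.79842581e+01] [ 13.04041412  31.19837914  29.31775844 100.15952025 -18.45002064
  53.53631497  47.91678592]
[[ 256.36672568 -195.6618892 ]
 [ 256.38434047  -27.89896137]
 [ 256.4799868    99.65382815]
 [ 256.65562255  202.4468556 ]]
```

View pics/w2.png

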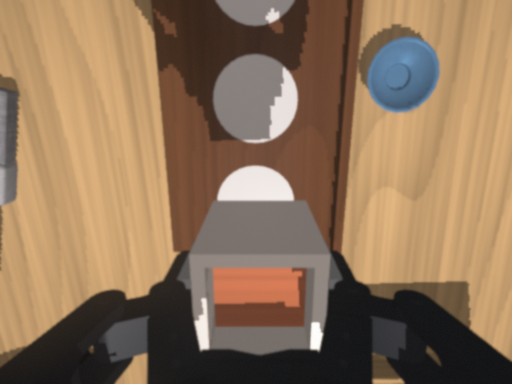

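Inlay 3 is at (256,98), predicted (256.5,99.7), so the top-view positions hold.

```bash
python3 -m creep '[[-0.0113,-0.0033,0,0,0,0],[0,0,0.025,0,0,0],[0,0,0.03,0,0,0],[0,0,0.025,0,0,0],[0,0,0.01,0,0,0],[0,0,0,0,0,0],[0,0,0,0,0,0],[0,0,0,0,0,0]]'
```

```text
clock: 7.65
tool_pos: [0.4945, -0.3962, 0.0699]
orientation: [179.9, 0.1, 87.9]
wrist_force: [0.2, -0.3, -1.7]
width: 0.552
```

```bash
python3 -m creep '[[0.002,0,0.006,0,0,0],[0,0,0.005,0,0,0],[0,0,0.003,0,0,0],[0,0,0,0,0,0],[0,0,0,0,0,0]]'
python3 -m creep '[[0,0,0.001,0,0,0],[0,0,0,0,0,0],[0,0,0,0,0,0]]'
```

```text
clock: 8.15
tool_pos: [0.4938, -0.393, 0.0549]
orientation: [180.0, -0.1, 87.9]
wrist_force: [-2.5, 2.2, 6.1]
width: 0.555
clock: 8.45
tool_pos: [0.4939, -0.393, 0.0549]
orientation: [180.0, -0.1, 87.9]
wrist_force: [-4.0, 4.9, 12.3]
width: 0.553
```

```bash
python3 -m creep '[[0,0,0,0,0,0],[0,0,0,0,0,0],[0,0,0,0,0,0],[0,0,0,0,0,0],[0,0,0,0,0,0]]' 0.85
python3 -m creep '[[0,0,-0.01,0,0,0],[0,0,-0.03,0,0,0],[0,0,-0.04,0,0,0],[0,0,-0.04,0,0,0],[0.03,0,-0.02,0,0,0],[0.045,0,0,0,0,0],[0.045,0,0,0,0,0],[0.045,0,0,0,0,0]]'
python3 -m creep '[[0,0,0,0,0,0]]'
python3 - <<'E'
from h import *
o=env.get_obs();b=capture("wrist");cv2.imwrite("pics/w3.png",b)
print(go(o,(.5006,.2695),87),o["tool_pos"],o["orientation"])
a=capture("top");cv2.imwrite("pics/t3.png",cv2.resize(a[150:240,100:440],None,fx=2.3,fy=2.3))
E
```

```text
clock: 8.95
tool_pos: [0.4937, -0.3934, 0.0531]
orientation: [-180.0, -0.0, 87.9]
wrist_force: [-1.2, -0.3, 0.7]
width: 0.854
clock: 9.75
tool_pos: [0.4998, -0.2271, 0.1943]
orientation: [179.9, 0.0, 87.8]
wrist_force: [-0.4, -0.1, 0.1]
width: 0.843
clock: 9.85
tool_pos: [0.501, -0.2211, 0.1936]
orientation: [180.0, -0.3, 88.4]
wrist_force: [0.2, -0.1, 0.0]
width: 0.851
(array([ 0.4899, -0.0261]), np.float64(0.025)) [ 0.50104947 -0.22113512  0.19358571] [179.98949544  -0.25468146  88.42453818]
```

View pics/t3.png

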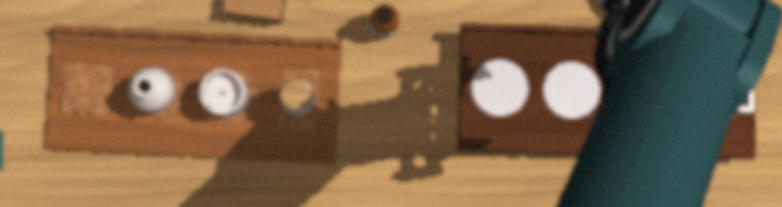

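The pot now stands on the right-end inlay and its square pad is bare. The other pieces haven't moved.

```bash
python3 -m creep '[[0.045,-0.002,0,0,0,0.025],[0.045,-0.002,0,0,0,0],[0.045,-0.002,0,0,0,0],[0.045,-0.002,0,0,0,0],[0.045,-0.002,0,0,0,0],[0.045,-0.002,0,0,0,0],[0.045,-0.003,0,0,0,0],[0.045,-0.003,0,0,0,0]]'
python3 -m creep '[[0.04,-0.003,0,0,0,0],[0.025,-0.002,0,0,0,0],[0.015,0,0,0,0,0],[0,0,0,0,0,0],[0,0,0,0,0,0],[0,0,0,0,0,0]]'
python3 - <<'E'
from h import *
np.set_printoptions(precision=4,suppress=True)
o=env.get_obs();b=capture("wrist");cv2.imwrite("pics/w4.png",b);cm=camera_model("wrist");T=wristT(o,cm);np.save("pics/w4.npy",T)
print(go(o,(.5006,.2695),87),o["tool_pos"],o["orientation"])
print(proj(cm,[[.5006,.2695,.095],[.4979,.1874,.065],[.4928,.0989,.095]],T))
E
```

```text
clock: 10.75
tool_pos: [0.5041, 0.1318, 0.1939]
orientation: [179.9, 0.0, 86.2]
wrist_force: [0.7, -0.0, 0.1]
width: 0.847
clock: 11.35
tool_pos: [0.5036, 0.2096, 0.1933]
orientation: [180.0, 0.0, 86.2]
wrist_force: [-0.9, -0.8, 0.1]
width: 0.852
(array([ 0.0596, -0.0061]), np.float64(-0.013)) [0.5036 0.2096 0.1933] [179.9933   0.0484  86.2418]
[[251.1341 118.1566]
 [255.698  209.4308]
 [256.4573 314.501 ]]
```

View pics/w4.png

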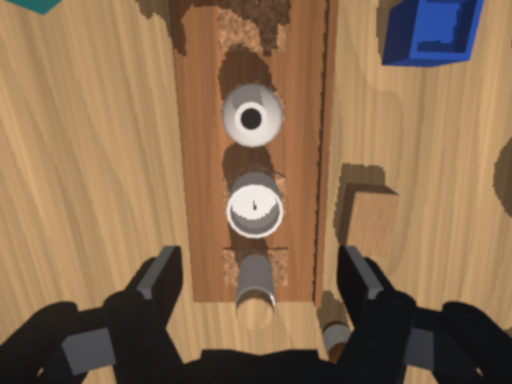

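Vase mouth at (251,119) and cup rim at (255,210), both on prediction. Next I descend on the vase.

```bash
python3 -m creep '[[0.03,-0.003,0,0,0,0],[0.0293,-0.0032,0,0,0,0],[0,0,0.04,0,0,0],[0,0,0.04,0,0,0],[0,0,0.03,0,0,0],[0,0,0.02,0,0,0],[0,0,0,0,0,0],[0,0,0,0,0,0]]'
python3 - <<'E'
from h import *
o=env.get_obs();print(go(o,(.5006,.2692)),o["tool_pos"],o["orientation"])
E
```

```text
clock: 12.2
tool_pos: [0.5012, 0.2708, 0.0637]
orientation: [180.0, 0.0, 86.4]
wrist_force: [0.2, 0.3, -0.1]
width: 0.849
(array([-0.0016, -0.0005]), np.float64(0.0)) [0.50117245 0.27076602 0.06373391] [1.79982921e+02 1.81400855e-02 8.63531650e+01]
```

```bash
python3 -m creep '[[-0.0015,0,0.015,0,0,0],[0,0,0.014,0,0,0],[0,0,0.005,0,0,0],[0,0,0,0,0,0],[0,0,0,0,0,0]]'
python3 -m creep '[[0,0,0,0,0,0],[0,0,0,0,0,0],[0,0,0,0,0,0],[0,0,0,0,0,0],[0,0,0,0,0,0],[0,0,0,0,0,0]]' 0 50
python3 -m creep '[[0,0,-0.01,0,0,0],[0,0,-0.02,0,0,0],[0,0,-0.03,0,0,0],[0,0,-0.04,0,0,0],[0,0,-0.02,0,0,0],[0,0,0,0,0,0],[0,0,0,0,0,0]]'
python3 - <<'E'
from h import *
o=env.get_obs();print(go(o,(.4971,-.3095),87.84),o["tool_pos"],o["orientation"])
E
```

```text
clock: 12.7
tool_pos: [0.5005, 0.2702, 0.0293]
orientation: [180.0, 0.0, 86.4]
wrist_force: [0.2, 0.0, 0.1]
width: 0.85
clock: 13.3
tool_pos: [0.501, 0.2705, 0.0301]
orientation: [179.9, -0.1, 86.4]
wrist_force: [0.1, -0.6, 5.5]
width: 0.586
clock: 14.0
tool_pos: [0.4999, 0.2701, 0.1491]
orientation: [-180.0, -0.0, 86.5]
wrist_force: [-0.3, -0.8, -2.1]
width: 0.59
(array([-0.5793,  0.0191]), np.float64(-0.024)) [0.49987535 0.27011969 0.1490719 ] [-1.79975600e+02 -2.02931825e-03  8.64565258e+01]
```

```bash
python3 -m creep '[[-0.02,0.001,0,0,0,-0.024],[-0.03,0.001,0,0,0,0],[-0.045,0.0015,0,0,0,0],[-0.045,0.0015,0,0,0,0],[-0.045,0.0015,0,0,0,0],[-0.045,0.0015,0,0,0,0],[-0.045,0.0015,0,0,0,0],[-0.045,0.0015,0,0,0,0]]'
python3 -m creep '[[-0.045,0.0015,0,0,0,0],[-0.045,0.0015,0,0,0,0],[-0.045,0.0015,0,0,0,0],[-0.045,0.0015,0,0,0,0],[-0.04,0.0015,0,0,0,0],[-0.02,0,0,0,0,0],[-0.01,0,0,0,0,0],[0,0,0,0,0,0]]'
python3 -m creep '[[0,0,0,0,0,0],[0,0,0,0,0,0]]'
python3 - <<'E'
from h import *
o=env.get_obs();print(go(o,(.4971,-.3095),87.84),o["tool_pos"],o["orientation"])
b=capture("wrist");cv2.imwrite("pics/w5.png",b)
E
```

```text
clock: 14.8
tool_pos: [0.4971, -0.0516, 0.1476]
orientation: [-179.8, 0.0, 87.8]
wrist_force: [0.3, -0.2, -1.8]
width: 0.59
clock: 15.6
tool_pos: [0.4955, -0.3007, 0.1478]
orientation: [-179.8, -0.0, 87.7]
wrist_force: [0.7, 0.5, -1.9]
width: 0.587
clock: 15.8
tool_pos: [0.4971, -0.2979, 0.1488]
orientation: [-180.0, -0.1, 88.0]
wrist_force: [0.3, 0.7, -2.1]
width: 0.587
(array([-0.0116,  0.0005]), np.float64(0.002)) [ 0.4970845  -0.29792139  0.14877323] [-1.79956588e+02 -8.27512791e-02  8.79695173e+01]
```

View pics/w5.png

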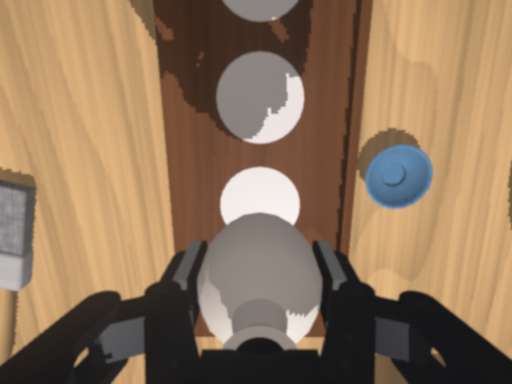

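The vase hangs upright and centred between the jaws, and the inlay is just ahead.

```bash
python3 -m creep '[[-0.0095,0.0003,0,0,0,0],[0,0,0.025,0,0,0],[0,0,0.03,0,0,0],[0,0,0.02,0,0,0],[0,0,0.005,0,0,0],[0,0,0,0,0,0],[0,0,0,0,0,0],[0,0,0,0,0,0]]'
python3 -c "
from h import *
o=env.get_obs();print(go(o,(.4971,-.3085),87.84),o['tool_pos'])"
```

```text
clock: 16.65
tool_pos: [0.4976, -0.3102, 0.0706]
orientation: [179.9, 0.1, 87.8]
wrist_force: [-0.2, 0.5, -1.4]
width: 0.59
(array([ 0.0017, -0.0005]), np.float64(-0.0)) [ 0.497575   -0.31017562  0.07063005]
```

```bash
python3 -m creep '[[0.0015,0,0.006,0,0,0],[0,0,0.005,0,0,0],[0,0,0.004,0,0,0],[0,0,0,0,0,0],[0,0,0.001,0,0,0],[0,0,0,0,0,0],[0,0,0,0,0,0]]'
```

```text
clock: 17.35
tool_pos: [0.4968, -0.3078, 0.055]
orientation: [180.0, -0.1, 87.8]
wrist_force: [-5.3, 3.3, 16.5]
width: 0.594
```

```bash
python3 -m creep '[[0,0,-0.001,0,0,0],[0,0,0,0,0,0],[0,0,0,0,0,0],[0,0,0,0,0,0],[0,0,0,0,0,0]]' 0.85
python3 -m creep '[[0,0,-0.01,0,0,0],[0,0,-0.03,0,0,0],[0,0,-0.04,0,0,0],[0,0,-0.04,0,0,0],[0.03,0,-0.02,0,0,0],[0.045,0,0,0,0,0],[0.045,-0.002,0,0,0,0],[0.045,-0.002,0,0,0,0]]'
python3 -m creep '[[0.045,-0.002,0,0,0,0],[0.045,-0.002,0,0,0,0],[0.045,-0.002,0,0,0,0],[0.045,-0.002,0,0,0,0],[0.03,-0.002,0,0,0,0],[0.02,-0.002,0,0,0,0],[0,0,0,0,0,0],[0,0,0,0,0,0]]'
python3 - <<'E'
from h import *
o=env.get_obs();b=capture("wrist");cv2.imwrite("pics/w6.png",b);cm=camera_model("wrist");T=wristT(o,cm);np.save("pics/w6.npy",T)
print(go(o,(.4979,.187),87),o["tool_pos"],o["orientation"])
print(proj(cm,[[.4979,.187,.065],[.4928,.0989,.095]],T))
E
```

```text
clock: 17.85
tool_pos: [0.4967, -0.3081, 0.054]
orientation: [-180.0, -0.0, 87.8]
wrist_force: [0.1, 0.1, -0.3]
width: 0.849
clock: 18.65
tool_pos: [0.499, -0.1416, 0.1953]
orientation: [179.9, -0.0, 87.8]
wrist_force: [-0.1, 0.8, -0.5]
width: 0.852
clock: 19.45
tool_pos: [0.4959, 0.0867, 0.1947]
orientation: [180.0, 0.0, 87.8]
wrist_force: [-0.5, 0.4, 0.2]
width: 0.851
(array([ 0.1003, -0.0032]), np.float64(0.015)) [0.49588653 0.08671087 0.19473368] [1.79967146e+02 1.73886823e-02 8.78311947e+01]
[[258.11805991  62.75891708]
 [255.89913714 180.22252432]]
```

View pics/w6.png

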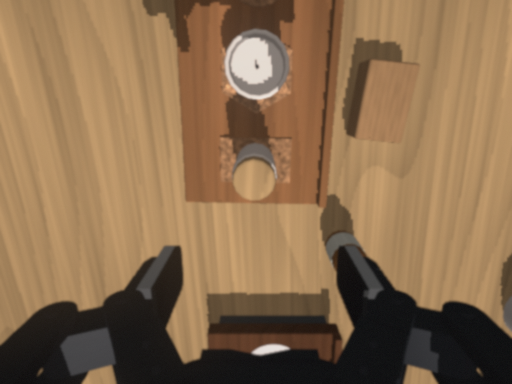

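Cup rim centre at (257.5,64) and stopper at (255,179), both within 1.5 px of prediction.

```bash
python3 -m creep '[[0.03,-0.001,0,0,0,0.015],[0.04,-0.001,0,0,0,0],[0.029,-0.0013,0,0,0,0],[0,0,0.04,0,0,0],[0,0,0.04,0,0,0],[0,0,0.03,0,0,0],[0,0,0.02,0,0,0],[0,0,0,0,0,0]]'
python3 -m creep '[[0,0,0,0,0,0],[0,0,0,0,0,0]]'
python3 - <<'E'
from h import *
o=env.get_obs();print(go(o,(.4979,.1862)),o["tool_pos"],o["orientation"])
E
```

```text
clock: 20.3
tool_pos: [0.4959, 0.1835, 0.0619]
orientation: [-179.7, 0.2, 86.8]
wrist_force: [-0.7, -0.9, 0.3]
width: 0.853
clock: 20.5
tool_pos: [0.4986, 0.1859, 0.0657]
orientation: [179.9, -0.1, 86.9]
wrist_force: [0.1, 0.2, 0.4]
width: 0.851
(array([ 0.0003, -0.0007]), np.float64(0.0)) [0.49859774 0.18589587 0.06571507] [ 1.79865952e+02 -5.70379485e-02  8.68884254e+01]
```

```bash
python3 -m creep '[[0,-0.0007,0.018,0,0,0],[0,0,0.016,0,0,0],[0,0,0.007,0,0,0],[0,0,0,0,0,0],[0,0,0,0,0,0],[0,0,0,0,0,0]]'
python3 -m creep '[[0,0,0,0,0,0],[0,0,0,0,0,0],[0,0,0,0,0,0],[0,0,0,0,0,0],[0,0,0,0,0,0],[0,0,0,0,0,0]]' 0 50
python3 -m creep '[[0,0,-0.01,0,0,0],[0,0,-0.02,0,0,0],[0,0,-0.03,0,0,0],[0,0,-0.04,0,0,0],[0,0,-0.02,0,0,0],[0,0,0,0,0,0],[0,0,0,0,0,0]]'
python3 - <<'E'
from h import *
o=env.get_obs();print(go(o,(.5003,-.2247),87.84),o["tool_pos"],o["orientation"])
E
```

```text
clock: 21.1
tool_pos: [0.4974, 0.1866, 0.0243]
orientation: [179.9, -0.1, 87.0]
wrist_force: [-1.3, 0.5, 0.5]
width: 0.853
clock: 21.7
tool_pos: [0.4971, 0.1865, 0.0242]
orientation: [179.9, -0.0, 87.0]
wrist_force: [-0.7, 0.1, 6.0]
width: 0.596
clock: 22.4
tool_pos: [0.4963, 0.1863, 0.1435]
orientation: [180.0, -0.0, 87.0]
wrist_force: [-0.4, -0.3, -2.3]
width: 0.595
(array([-0.4106,  0.0195]), np.float64(-0.015)) [0.49626019 0.18634736 0.14346458] [ 1.79989022e+02 -2.43639764e-02  8.69708792e+01]
```

```bash
python3 -m creep '[[-0.02,0.001,0,0,0,-0.015],[-0.03,0.002,0,0,0,0],[-0.045,0.002,0,0,0,0],[-0.045,0.002,0,0,0,0],[-0.045,0.002,0,0,0,0],[-0.045,0.002,0,0,0,0],[-0.045,0.002,0,0,0,0],[-0.045,0.002,0,0,0,0]]'
python3 -m creep '[[-0.04,0.002,0,0,0,0],[-0.025,0.002,0,0,0,0],[-0.013,0.001,0,0,0,0],[0,0,0,0,0,0],[0,0,0,0,0,0],[0,0,0,0,0,0]]'
python3 -c "
from h import *
o=env.get_obs();print(go(o,(.5003,-.2247),87.84),o['tool_pos'],o['orientation'])"
```

```text
clock: 23.2
tool_pos: [0.4976, -0.1355, 0.1417]
orientation: [-179.8, -0.0, 87.8]
wrist_force: [1.2, 0.1, -2.2]
width: 0.595
clock: 23.8
tool_pos: [0.5012, -0.2099, 0.1428]
orientation: [-179.9, -0.1, 88.0]
wrist_force: [-0.8, 0.7, -2.3]
width: 0.598
(array([-0.0148, -0.0004]), np.float64(0.002)) [ 0.50123789 -0.2099041   0.14279112] [-1.79943107e+02 -7.32245763e-02  8.79830126e+01]
```

```bash
python3 -m creep '[[-0.013,0,0,0,0,0],[0,0,0.025,0,0,0],[0,0,0.03,0,0,0],[0,0,0.02,0,0,0],[0,0,0.005,0,0,0],[0,0,0,0,0,0],[0,0,0,0,0,0],[0,0,0,0,0,0]]'
python3 -c "
from h import *
o=env.get_obs();print(go(o,(.5003,-.2247),87.84),o['tool_pos'])"
```

```text
clock: 24.6
tool_pos: [0.5016, -0.2256, 0.0645]
orientation: [179.9, 0.0, 87.8]
wrist_force: [-0.0, 0.4, -1.9]
width: 0.598
(array([ 0.0008, -0.0013]), np.float64(-0.0)) [ 0.50160411 -0.22556212  0.06454869]
```

```bash
python3 -m creep '[[0.0008,-0.001,0.006,0,0,0],[0,0,0.005,0,0,0],[0,0,0.004,0,0,0],[0,0,0,0,0,0],[0,0,0.001,0,0,0],[0,0,0,0,0,0],[0,0,0,0,0,0]]'
```

```text
clock: 25.3
tool_pos: [0.4996, -0.2241, 0.0491]
orientation: [180.0, -0.1, 87.8]
wrist_force: [-6.8, 3.2, 19.9]
width: 0.595
```

Down. I release and go back for the canister at about (0.4925, 0.0985).

```bash
python3 -m creep '[[0,0,-0.001,0,0,0],[0,0,0,0,0,0],[0,0,0,0,0,0],[0,0,0,0,0,0],[0,0,0,0,0,0]]' 0.82
python3 -m creep '[[0,0,-0.01,0,0,0],[0,0,-0.03,0,0,0],[0,0,-0.04,0,0,0],[0,0,-0.04,0,0,0],[0.03,0,-0.02,0,0,0],[0.045,-0.001,0,0,0,0],[0.045,-0.002,0,0,0,0],[0.045,-0.002,0,0,0,0]]' 
python3 -m creep '[[0.045,-0.003,0,0,0,0],[0.035,-0.003,0,0,0,0],[0.02,-0.003,0,0,0,0],[0,0,0,0,0,0],[0,0,0,0,0,0],[0,0,0,0,0,0]]'
python3 - <<'E'
from h import *
o=env.get_obs();b=capture("wrist");cv2.imwrite("pics/w7.png",b);cm=camera_model("wrist");T=wristT(o,cm)
print(go(o,(.4925,.0985),87),o["tool_pos"],o["orientation"])
print(proj(cm,[[.4928,.0989,.095]],T))
E
```

```text
clock: 25.8
tool_pos: [0.4996, -0.2243, 0.048]
orientation: [-180.0, -0.0, 87.8]
wrist_force: [-0.6, 0.3, -0.3]
width: 0.822
clock: 26.6
tool_pos: [0.5009, -0.0578, 0.1894]
orientation: [179.9, -0.0, 87.8]
wrist_force: [1.0, -0.6, 0.1]
width: 0.821
clock: 27.2
tool_pos: [0.4959, 0.0395, 0.1886]
orientation: [180.0, 0.0, 87.7]
wrist_force: [0.6, -0.1, 0.4]
width: 0.819
(array([ 0.0587, -0.0065]), np.float64(0.012)) [0.4959474  0.03951674 0.18861519] [1.79971011e+02 2.61267385e-02 8.76957995e+01]
[[252.827964   119.09905129]]
```

View pics/w7.png

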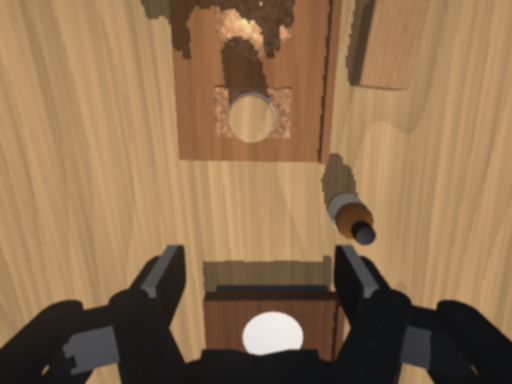

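Stopper centre at (251.5,117), about 2 px from prediction. Next I descend on the canister.

```bash
python3 -m creep '[[0.03,-0.003,0,0,0,0.012],[0.0295,-0.0037,0,0,0,0],[0,0,0.04,0,0,0],[0,0,0.04,0,0,0],[0,0,0.025,0,0,0],[0,0,0.015,0,0,0],[0,0,0,0,0,0],[0,0,0,0,0,0]]'
python3 -c "
from h import *
o=env.get_obs();print(go(o,(.4922,.0992)),o['tool_pos'])"
```

```text
clock: 28.05
tool_pos: [0.4922, 0.0998, 0.0686]
orientation: [180.0, 0.0, 87.0]
wrist_force: [-0.1, -0.2, 0.1]
width: 0.82
(array([-0.0006,  0.0001]), np.float64(0.0)) [0.49216065 0.09976856 0.06855054]
```

```bash
python3 -m creep '[[-0.0006,0,0.015,0,0,0],[0,0,0.013,0,0,0],[0,0,0.006,0,0,0],[0,0,0,0,0,0],[0,0,0,0,0,0],[0,0,0,0,0,0]]'
python3 -m creep '[[0,0,0,0,0,0],[0,0,0,0,0,0],[0,0,0,0,0,0],[0,0,0,0,0,0],[0,0,0,0,0,0],[0,0,0,0,0,0],[0,0,0,0,0,0]]' 0 50
python3 -m creep '[[0,0,-0.01,0,0,0],[0,0,-0.02,0,0,0],[0,0,-0.03,0,0,0],[0,0,-0.04,0,0,0],[0,0,-0.01,0,0,0],[0,0,0,0,0,0],[0,0,0,0,0,0]]'
python3 - <<'E'
from h import *
o=env.get_obs();print(go(o,(.5036,-.1395),87.84),o["tool_pos"],o["orientation"])
E
```

```text
clock: 28.65
tool_pos: [0.4921, 0.1003, 0.0348]
orientation: [179.9, -0.0, 87.1]
wrist_force: [0.1, -0.9, -0.2]
width: 0.822
clock: 29.35
tool_pos: [0.4921, 0.1003, 0.0348]
orientation: [180.0, -0.0, 87.1]
wrist_force: [0.6, -0.0, 6.4]
width: 0.43
clock: 30.05
tool_pos: [0.4907, 0.1001, 0.1435]
orientation: [-179.9, 0.0, 87.1]
wrist_force: [-0.8, 0.1, -1.4]
width: 0.432
(array([-0.239 ,  0.0219]), np.float64(-0.012)) [0.49073627 0.10010916 0.14350703] [-1.79914510e+02  2.00307469e-02  8.71429606e+01]
```

```bash
python3 -m creep '[[-0.02,0.002,0,0,0,-0.012],[-0.03,0.003,0,0,0,0],[-0.045,0.004,0,0,0,0],[-0.045,0.004,0,0,0,0],[-0.04,0.004,0,0,0,0],[-0.03,0.003,0,0,0,0],[-0.017,0.002,0,0,0,0],[0,0,0,0,0,0]]'
python3 -m creep '[[0,0,0,0,0,0],[0,0,0,0,0,0],[0,0,0,0,0,0]]'
python3 -c "
from h import *
o=env.get_obs();print(go(o,(.5036,-.1385),87.84),o['tool_pos'],o['orientation'])"
```

```text
clock: 30.85
tool_pos: [0.5033, -0.1306, 0.1425]
orientation: [-179.8, 0.1, 87.5]
wrist_force: [0.2, 0.3, -1.6]
width: 0.433
clock: 31.15
tool_pos: [0.5046, -0.126, 0.1438]
orientation: [-179.9, -0.0, 88.0]
wrist_force: [0.1, 0.4, -2.4]
width: 0.432
(array([-0.0126, -0.0005]), np.float64(0.002)) [ 0.50461905 -0.12595265  0.1438409 ] [-1.79947708e+02 -3.38101984e-02  8.79518259e+01]
```

Target z = 0.0348 + 0.025 = 0.0598.

```bash
python3 -m creep '[[-0.011,0,0,0,0,0],[0,0,0.02,0,0,0],[0,0,0.03,0,0,0],[0,0,0.015,0,0,0],[0,0,0.005,0,0,0],[0,0,0,0,0,0],[0,0,0,0,0,0],[0,0,0,0,0,0]]'
python3 -c "
from h import *
o=env.get_obs();print(go(o,(.5036,-.1385),87.84),o['tool_pos'])"
```

```text
clock: 31.95
tool_pos: [0.5052, -0.1388, 0.0753]
orientation: [179.9, 0.0, 87.8]
wrist_force: [0.1, -0.5, -1.7]
width: 0.429
(array([ 0.0002, -0.0016]), np.float64(-0.0)) [ 0.50519175 -0.138771    0.0753285 ]
```

```bash
python3 -m creep '[[0,-0.0013,0.006,0,0,0],[0,0,0.005,0,0,0],[0,0,0.004,0,0,0],[0,0,0,0,0,0],[0,0,0.001,0,0,0],[0,0,0,0,0,0],[0,0,0,0,0,0]]'
```

```text
clock: 32.65
tool_pos: [0.5029, -0.1384, 0.0597]
orientation: [-180.0, -0.1, 87.8]
wrist_force: [-5.8, 1.7, 17.1]
width: 0.434
```

Release, rise, and move off to the left so the top camera sees the row.

```bash
python3 -m creep '[[0,0,-0.001,0,0,0],[0,0,0,0,0,0],[0,0,0,0,0,0],[0,0,0,0,0,0],[0,0,0,0,0,0]]' 0.8
python3 -m creep '[[0,0,-0.01,0,0,0],[0,0,-0.03,0,0,0],[0,0,-0.04,0,0,0],[0,0,-0.04,0,0,0],[0.03,0,-0.03,0,0,0],[0.045,0,0,0,0,0],[0.045,0,0,0,0,0],[0.045,0,0,0,0,0]]' 
python3 -m creep '[[0.045,0,0,0,0,0],[0.045,0,0,0,0,0],[0.045,0,0,0,0,0],[0.045,0,0,0,0,0],[0.04,0,0,0,0,0],[0.02,0,0,0,0,0],[0,0,0,0,0,0],[0,0,0,0,0,0]]'
python3 - <<'E'
from h import *
a=capture("top");cv2.imwrite("pics/t8r.png",a);cv2.imwrite("pics/t8.png",cv2.resize(a[155:225,290:440],None,fx=5,fy=5,interpolation=cv2.INTER_CUBIC))
b=capture("side");cv2.imwrite("pics/s8r.png",b);cv2.imwrite("pics/s8.png",cv2.resize(b[110:210,230:390],None,fx=5,fy=5,interpolation=cv2.INTER_CUBIC))
cm=camera_model("top")
I=np.array([[.5036,-.1395],[.5003,-.2247],[.4971,-.3095],[.494,-.3943]])
P=proj(cm,np.c_[I,[.12,.09,.12,.1]]);print((P-[290,155]+.5)*5-.5)
E
```

```text
clock: 33.15
tool_pos: [0.503, -0.1384, 0.0591]
orientation: [-180.0, 0.0, 87.8]
wrist_force: [-1.0, 0.7, -0.7]
width: 0.794
clock: 33.95
tool_pos: [0.5094, 0.0279, 0.2106]
orientation: [179.9, -0.0, 87.8]
wrist_force: [0.2, 0.1, 0.7]
width: 0.799
clock: 34.75
tool_pos: [0.5186, 0.2648, 0.2094]
orientation: [180.0, 0.1, 87.8]
wrist_force: [0.2, -0.2, 0.1]
width: 0.799
[[157.23698528 149.48240651]
 [312.18212624 161.09543164]
 [490.92999656 160.45555749]
 [643.86542599 169.53422686]]
```

View pics/t8.png

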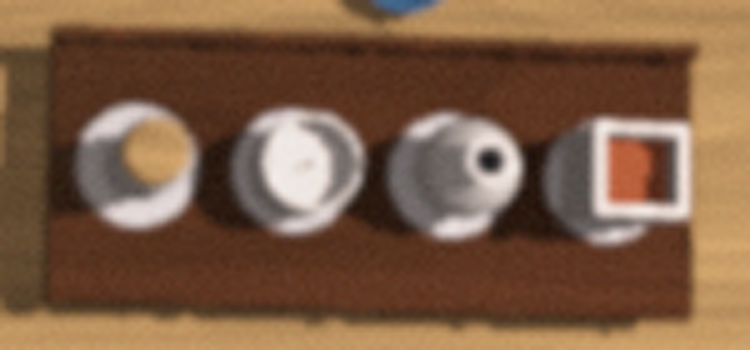

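View pics/s8.png

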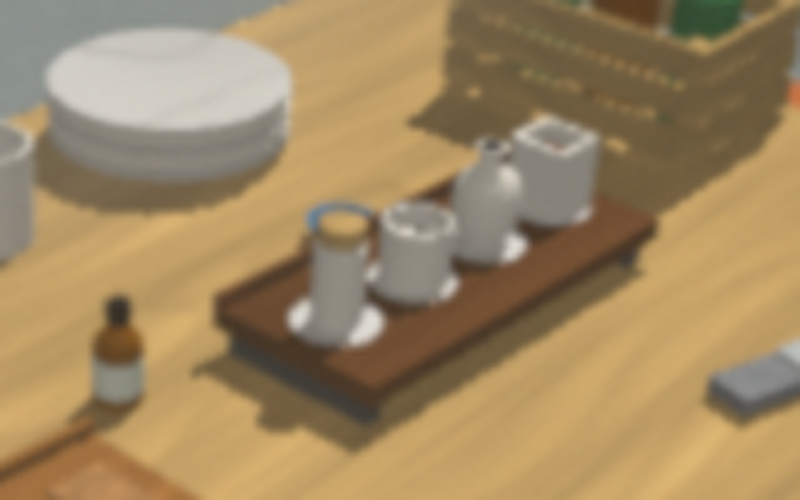

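All four tops are within about 3 crop px (about 1.5 mm) of where centred pieces would show, upright and in reverse order. I hand the job in.

```bash
python3 -c "
from h import *
print(env.get_obs()['clock'],env.close_job())"
```

```text
the job is handed in; nothing more can be done
34.85 None
```

All four pieces are on the ledge in reverse order. From our left they stand canister, candle cup, vase, pot; the tray had pot, vase, cup, canister. I handed the job in at 34.85 s on the robot's clock.

- **Placement:** the last top view put every piece's top within about 3 enlarged pixels, or 1.5 mm, of a centred position.
- **Upright:** the side view showed all four standing upright on their inlays.
- **Arm and surroundings:** the gripper was open and clear, and I moved none of the look-alikes or other items. The highest wrist force I saw was about 20 N vertically, when setting down the cup.
- **Checks that differed:** no check failed. The vase gripped about 2 mm narrower than its stated 52 mm, so the fingers were probably just off the widest part of the belly, but it hung upright and was set down upright. The measured tool position also drifted 2–4 mm after fast moves, so I corrected it before the final lowering of each piece.

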